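# Empty the tilting stone pot and lock it upright

## Task

Empty the aluminium tilting pot: swing it over with its red crank bar until all five grinding stones have dropped into the white tray, then swing it back fully upright. After that, turn the orange lock collar clockwise until its white pointer lines up with the red locked mark, and let go. Leave the ink bottle, the paint can and the brush where they are.

Things in the scene. Friction and masses are not known exactly. Their poses are not given: they have to be found in the camera images.
- stand: Fixed green stand, grey lock housing on its -y side. Origin on the table midway between the uprights; x towards the tray, away from the robot's side; y along the pivot axis to the crank side; z up. Uprights 18 mm thick at y = +108 and -108 mm, 180 mm high, topped by bearings of 26 mm radius.
- lock_face (a point): Centre of the housing's flat 100 x 100 mm sloped face, at (80, -205, 105) mm from the stand's origin; point axes as the stand's. The face's outward normal leans 0.50 rad (29 degrees) from vertical towards -x: (-0.479, 0, 0.878). Uphill on it is (0.878, 0, 0.479).
- locked_mark (a point): Red 12 mm square painted on the sloped face, 43 mm uphill of its centre: the locked mark. Axes as the stand's.
- pivot (a point): Centre of the pot's pivot axis, 170 mm above the stand's origin; same axes as the stand. The pot swings about y.
- pot (a joint): Swing of the pot in rad: 0 upright (a stop), grows as the mouth swings towards the stand's +x, to 2.36 (a stop; by then all stones slide out). Stiff: stays where it is left; moving it takes about 4 to 6 N at the bar.
- pot_mouth (a point): Centre of the pot's mouth, 70 mm from the pivot axis. Aluminium pot, 120 mm high, mouth 124 mm and foot 92 mm outside diameter, wall 4 mm; its foot is 50 mm below the pivot when upright.
- crank_grip (a point): Grip point (y = 165 mm) on the red crank bar that turns with the pot: round, 16 mm thick, parallel to stand y from y = 125 to 200 mm, 75 mm from the pivot axis. In the x-z plane the crank stands -1.05 + pot rad from straight up (positive to +x), so it passes over the top. The bar can turn between pads that hold it from above. The dark 14 mm crank arm is at y = 126 mm.
- collar (a joint): Angle of the orange lock collar in rad, 0 to 1.75, growing clockwise as one faces it. 1.30 is the locked mark (pointer straight uphill, at the red mark); it does not stop there. Pointer and grip bar stand 1.30 - collar rad anticlockwise from uphill. Stays where left; turns with 0.15 to 0.25 N m.
- collar_grip (a point): On the collar's axis, 36 mm out from the face, mid grip bar. The collar is a 70 mm ring 2 to 20 mm off the face; on it an orange grip bar 68 mm long, 22 mm wide, reaching 18 to 50 mm off the face, along the line of the white pointer. Site axes turn with the collar; z is the face's outward normal.
- tray: Fixed white open tray under and beyond the pot, 290 x 168 mm, 50 mm high, wall 5 mm; origin under its centre, x along its length.
- stone0: Grinding stone (terracotta), a rounded cylinder 25 mm in diameter and 26 mm high, about 35 g; starts in the pot. Origin at the centre of its underside.
- stone1: Grinding stone (blue), a rounded cylinder 25 mm in diameter and 26 mm high, about 35 g; starts in the pot. Origin at the centre of its underside.
- stone2: Grinding stone (white), a rounded cylinder 25 mm in diameter and 26 mm high, about 35 g; starts in the pot. Origin at the centre of its underside.
- stone3: Grinding stone (yellow), a rounded cylinder 25 mm in diameter and 26 mm high, about 35 g; starts in the pot. Origin at the centre of its underside.
- stone4: Grinding stone (dark grey), a rounded cylinder 25 mm in diameter and 26 mm high, about 35 g; starts in the pot. Origin at the centre of its underside.
- ink: Bystander: black ink bottle, 60 mm in diameter, 150 mm high, standing; origin under its centre.
- paint: Bystander: paint can with a red band, 80 mm in diameter, 100 mm high, standing; origin under its centre.
- brush: Bystander: brush lying on the table on the robot's side of the lock housing, 190 mm long along its x, less than 30 mm high; origin under its middle.

How it is judged (in metres and radians):
On the way, in this order (a step that is already met when the one before it is completed fails the run):
1. all five stones lie in the tray (x of stone0 in the frame of tray between -0.142 and 0.142 m and y of stone0 in the frame of tray between -0.081 and 0.081 m and z of each of stone0, stone1, stone2, stone3, stone4 in the frame of tray below 0.05 m and x of stone1 in the frame of tray between -0.142 and 0.142 m and y of stone1 in the frame of tray between -0.081 and 0.081 m and x of stone2 in the frame of tray between -0.142 and 0.142 m and y of stone2 in the frame of tray between -0.081 and 0.081 m and x of stone3 in the frame of tray between -0.142 and 0.142 m and y of stone3 in the frame of tray between -0.081 and 0.081 m and x of stone4 in the frame of tray between -0.142 and 0.142 m and y of stone4 in the frame of tray between -0.081 and 0.081 m), for 0.2 s.
2. the pot is back upright (within 0.12 rad) (value of joint pot below 0.12 rad), for 0.2 s.
3. the collar's pointer is at the locked mark (within 0.13 rad) (value of joint collar between 1.17 and 1.43 rad), for 0.2 s.
At the end, for the whole second after the job is handed in: All five stones lie at rest in the tray (below its rim), the pot stands still within 0.12 rad of upright, and the collar's pointer is within 0.13 rad of the locked mark (1.30) (all of step 1 and all of step 3 and value of joint pot below 0.12 rad and linear speed of each of stone0, stone1, stone2, stone3, stone4 below 0.03 m/s and velocity of joint pot between -0.05 and 0.05 rad/s); the robot touches nothing.
It fails at once if the ink bystander is moved by more than 40 mm (distance of ink from where it was at the start of the episode above 0.04 m).
It fails at once if the paint bystander is moved by more than 40 mm (distance of paint from where it was at the start of the episode above 0.04 m).
It fails at once if the brush bystander is moved by more than 40 mm (distance of brush from where it was at the start of the episode above 0.04 m).
It also fails if it takes over 59 s, if anything falls off the work surface, if the arm or the gripper's body presses on something with over 40 N, if the wrist force passes 120 N, or if a joint passes its speed limit or range.

## Robot

A 6-joint arm with a two-finger parallel gripper is mounted at the origin on the work surface. World frame = base frame: x ahead of the robot, y to its left, z up, the work surface at z = 0. Lengths are in m, angles in degrees, forces in N, time in s.
With the tool pointing down it reaches from about 0.4 to 0.825 m from the base axis. Payload 7 kg.
Tool frame: the origin (TCP) lies on the centre line of the jaws, within the pads' length; the fingertips stand 19 mm ahead of it and the grasp point (between the pads) is the TCP (r.tips_ahead is the distance from the TCP to the fingertips, in m); z points along the fingers, y is the line along which they close (so a half turn about z gives the same grasp; the last joint's range is limited). The gripper opens to 88 mm and grips with 3 to 60 N. Pads are 19 mm wide; open, the fingers measure 130 mm over their backs; the gripper's body (78 mm by 193 mm) begins 47 mm behind the grasp point.
Start: joints at [87.955, 20.546, 0.682, 0, -70.136, -16.507], TCP at [0.215, 0.64, 0.246] pointing down, gripper open.
Joint ranges: [-176.03, 176.03], [-82.01, 121.73], [-58.28, 71.71], [-173.87, 95.51], [-174.79, -0.11], [-173.66, 173.66]. Speed limits (degrees/s): [136.94, 136.94, 172.46, 180, 180, 180].

## Interface

Orientations are given as [roll, pitch, yaw] about the fixed x, y, z axes, in that order (R = Rz(yaw) Ry(pitch) Rx(roll)).
In Python, from plant import r, viewer, close_job gives the robot as it stands. The module is installed in compiled form; this text tells all that it offers.
- The arm moves only by the tool arm_command, never from a script. Its arguments are lists of equal length, an entry for each row: "travel": the shift along the world's x, y, z scaled (see below), a list of three; "delta_rot": the turn, a rotation vector about the world's x, y, z scaled (see below), a list of three. In form: {"travel": [[dx, dy, dz], ...], "delta_rot": [[rx, ry, rz], ...]}. A call has 1 to 20 rows; each row is the pose to reach, as a shift and turn from the pose commanded when the call began; what a row does not reach only later rows make up. The controller multiplies each number of a shift by 0.5 m and each number of a turn by 90 degrees. A row lasts 1/8 s, in which the tool goes at most 62.5 mm and 10.7 degrees, less where a joint would pass 70% of its speed; a pose out of reach is approached as far as the arm can. A call with a number of a shift or a turn outside -1 to 1 is refused whole. A call with a gripper value outside its range is refused whole. "grip" is the opening, from 0 (shut) to 1 (fully open), set as the call begins (left out, the last holds). The fingers move at their own pace and stop on an object; "newtons" is the grip in N (left out, the last holds). Time passes only in rows, so rows that repeat a pose let the fingers close. It gives the time, the measured TCP pose, the force, the opening and the grip force at its end, in the units of the state.
- r.get_state(): the state, without advancing time (a new reading comes with each control period).
- viewer.capture(name): name is "side" or "top" or "wrist"; returns a dict with "img" (420x560x3 uint8, red, green, blue), "camera_matrix" (3x3 intrinsics, pixels), "distortion" ([k1, k2, p1, p2, k3] as OpenCV has them; the pictures are not rectified), "R" (3x3) and "t" (3): a world point X has camera coordinates R X + t; the wrist camera has in their place "mount" (4x4, takes a point from camera to tool coordinates, whose origin is the TCP and whose axes are the flange's). Camera axes: x right, y down, z forward; pixel columns grow to the right and rows downward; lengths in m; the calibration is good to about 2 mm. A picture is of the moment at which its call begins: read the wrist's pose just before it. There is no depth.
- close_job(): hands the job in; it is judged then, once.
The state is a dict: "time_s": time; "joints": joint angles; "qd": joint speeds; "joint_torque": joint torques, N m; "tcp_pos": TCP position; "eef_rot": TCP orientation; "contact_force": force on the tool from outside, world axes, zero at the start; "moment": the same for the moment, N m; "gripper_width": finger opening in m; "gripper_force": force on a finger pad.
Only numpy, scipy, OpenCV 4.12 (cv2) and the standard library are available. Lean on these libraries where they do the work, as an engineer would, in place of code of your own. Each camera call takes 0.05 s, during which the arm holds its last target. There are 200 camera calls.

## Working session

There is one attempt and no reset: what is moved stays moved. The work goes in short steps, Python scripts to look and compute and a tool call to move; the robot and the scene stay as the last step left them, time stands still between calls to the robot, and variables do not carry over. Pictures are saved under pics/ and viewed, at most 10 in all, crops included, and the job is handed in when it is done.

Besides the shell and the picture viewer there is one more tool, called as name(argument=value, ...) on one line, values as JSON. arm_command: Moves the arm, as the interface text tells. Shifts and turns lie within -1 to 1; 1 stands for 0.5 m of shift or 90 degrees of turn. Its arguments: {"type":"object","properties":{"travel":{"type":"array"},"delta_rot":{"type":"array"},"grip":{"type":"number"},"newtons":{"type":"number"}},"required":["travel","delta_rot"]}

```bash
mkdir -p pics
python3 - <<'E'
from plant import r,viewer
import cv2,pickle
s=r.get_state();print(s['time_s'],s['tcp_pos'],s['eef_rot'],s['gripper_width'])
d={}
for n in('side','top'):
    c=viewer.capture(n);d[n]=c;cv2.imwrite(f'pics/{n}0.png',c['img'][:,:,::-1])
    print(n,c['camera_matrix'].tolist(),c['distortion'],c['R'].tolist(),c['t'].tolist(), (-c['R'].T@c['t']).tolist())
pickle.dump(d,open('c0.pkl','wb'))
E
```

```text
0.0 [0.21462297 0.63949049 0.24460039] [ 1.79905049e+02 -7.90033192e-03 -1.85565398e+01] 0.08752201074387048
side [[462.3363344763271, 0.0, 275.4788832438666], [0.0, 462.3363344763271, 211.58744036876854], [0.0, 0.0, 1.0]] [-0.05061687  0.          0.          0.          0.        ] [[-0.9142932598273728, -0.4050176700758722, 0.005340595523717909], [-0.2798209597261107, 0.6220294368969992, -0.7312862709852826], [0.29286185400661924, -0.6701045191310935, -0.6820497547158063]] [0.4785904341119056, 0.2616672361667028, 1.0481475302191205] [0.20382955630698668, 0.7334412556933632, 0.9036864653371905]
top [[485.1110203192128, 0.0, 285.1176530417618], [0.0, 485.1110203192128, 213.89857519606187], [0.0, 0.0, 1.0]] [-0.04838095  0.          0.          0.          0.        ] [[0.0033109157751365346, -0.9998069456068189, -0.01936774000996445], [-0.9900291490215242, -0.0005498390205172349, -0.14086156950981502], [0.14082372642579405, 0.019641007953135756, -0.989839840015615]] [0.02218622251112754, 0.5717315728712015, 1.4210404308221058] [0.36584125697422565, -0.0054143667120744865, 1.4875671363830252]
```

View pics/side0.png

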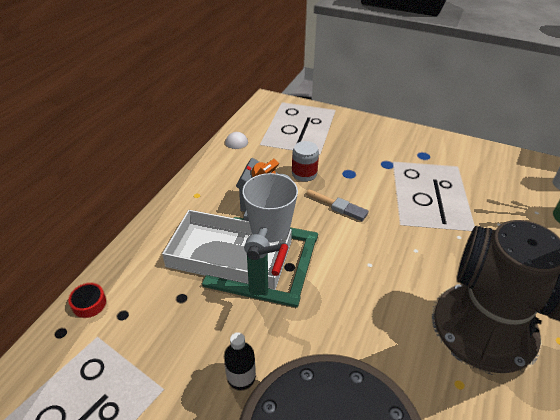

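View pics/top0.png

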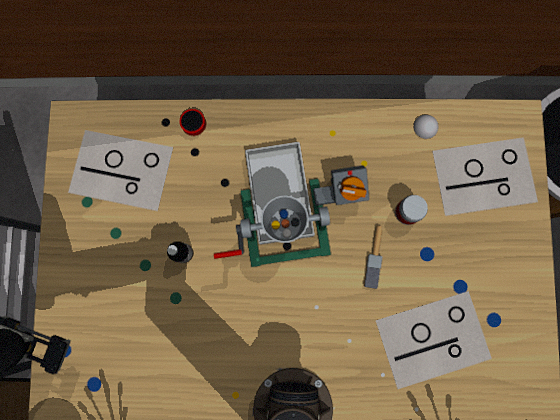

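The side view shows the pot (270,205) on its stand, the red bar near (280,260), the collar (265,167) and the ink bottle (240,362). The top view shows the bar at (214–242,254), the pot mouth (285,217), the collar (352,188), ink (178,252), paint (411,210) and brush (375,255).

```bash
cat > h.py <<'E'
import numpy as np,cv2,pickle
def ray(c,uv):
    p=cv2.undistortPoints(np.array([[uv]],float),c['camera_matrix'],c['distortion'])[0,0]
    d=c['R'].T@np.array([p[0],p[1],1.]);return -c['R'].T@c['t'],d/np.linalg.norm(d)
def plane(c,uv,z):
    o,d=ray(c,uv);return o+d*(z-o[2])/d[2]
def tri(a,ua,b,ub):
    A=np.zeros((3,3));y=np.zeros(3);L=[ray(a,ua),ray(b,ub)]
    for o,d in L:
        P=np.eye(3)-np.outer(d,d);A+=P;y+=P@o
    X=np.linalg.solve(A,y);return X,[float(np.linalg.norm((np.eye(3)-np.outer(d,d))@(X-o))*1e3) for o,d in L]
def proj(c,X):
    return cv2.projectPoints(np.array(X,float).reshape(-1,3),cv2.Rodrigues(c['R'])[0],c['t'],c['camera_matrix'],c['distortion'])[0].reshape(-1,2)
E
python3 - <<'E'
from h import *
np.set_printoptions(precision=4,suppress=True)
d=pickle.load(open('c0.pkl','rb'))
roi={'top':(200,130,210,150),'side':(150,140,190,180)}
for n,c in d.items():
    x,y,w,h=roi[n];im=c['img'];hsv=cv2.cvtColor(im,cv2.COLOR_RGB2HSV)
    m=np.zeros(im.shape[:2],np.uint8);m[y:y+h,x:x+w]=1
    H,S,V=[hsv[...,i] for i in range(3)]
    masks={'red':((H<4)|(H>174))&(S>170)&(V>70),'orange':(H>5)&(H<16)&(S>190)&(V>120),'green':(H>60)&(H<95)&(S>90)}
    for k,q in masks.items():
        k2,l,st,ce=cv2.connectedComponentsWithStats((q&(m>0)).astype(np.uint8))
        for i in range(1,k2):
            if st[i,4]>12:
                ys,xs=np.where(l==i);r=cv2.minAreaRect(np.c_[xs,ys].astype(np.float32))
                print(n,k,st[i,4],ce[i],cv2.boxPoints(r).round(1).tolist())
t=d['top']['img'][130:280,205:405];cv2.imwrite('pics/topc.png',cv2.resize(t,None,fx=4,fy=4,interpolation=cv2.INTER_CUBIC)[:,:,::-1])
t=d['side']['img'][140:315,150:350];cv2.imwrite('pics/sidec.png',cv2.resize(t,None,fx=3.4,fy=3.4,interpolation=cv2.INTER_CUBIC)[:,:,::-1])
E
```

```text
side red 120 [311.1833 169.025 ] [[301.3999938964844, 167.89999389648438], [317.0, 161.0], [321.20001220703125, 170.5], [305.6000061035156, 177.39999389648438]]
side red 227 [279.3656 259.2159] [[270.6000061035156, 273.1000061035156], [281.20001220703125, 242.6999969482422], [288.29998779296875, 245.10000610351562], [277.6000061035156, 275.6000061035156]]
side orange 156 [264.9872 165.7821] [[252.5, 164.5], [276.70001220703125, 158.0], [279.3999938964844, 168.39999389648438], [255.3000030517578, 174.89999389648438]]
side green 2417 [268.8664 276.0108] [[201.39999389648438, 285.8999938964844], [218.10000610351562, 210.6999969482422], [317.5, 232.8000030517578], [300.79998779296875, 308.0]]
top red 15 [349.4 172.4] [[348.0, 171.0], [351.0, 171.0], [351.0, 174.0], [348.0, 174.0]]
top red 129 [227.3488 253.6434] [[213.39999389648438, 253.39999389648438], [240.6999969482422, 249.0], [241.39999389648438, 253.8000030517578], [214.1999969482422, 258.1000061035156]]
top orange 97 [351.0309 195.7938] [[341.79998779296875, 192.0], [363.6000061035156, 190.3000030517578], [364.29998779296875, 198.3000030517578], [342.5, 200.0]]
top green 152 [314.4474 193.2632] [[308.70001220703125, 180.10000610351562], [317.6000061035156, 178.5], [323.5, 212.0], [314.6000061035156, 213.60000610351562]]
top green 279 [247.2079 205.2186] [[240.3000030517578, 190.10000610351562], [249.6999969482422, 188.8000030517578], [254.5, 222.8000030517578], [245.1999969482422, 224.10000610351562]]
top green 1014 [288.7939 249.6933] [[245.8000030517578, 231.8000030517578], [324.5, 219.6999969482422], [329.79998779296875, 254.10000610351562], [251.10000610351562, 266.20001220703125]]
```

View pics/topc.png

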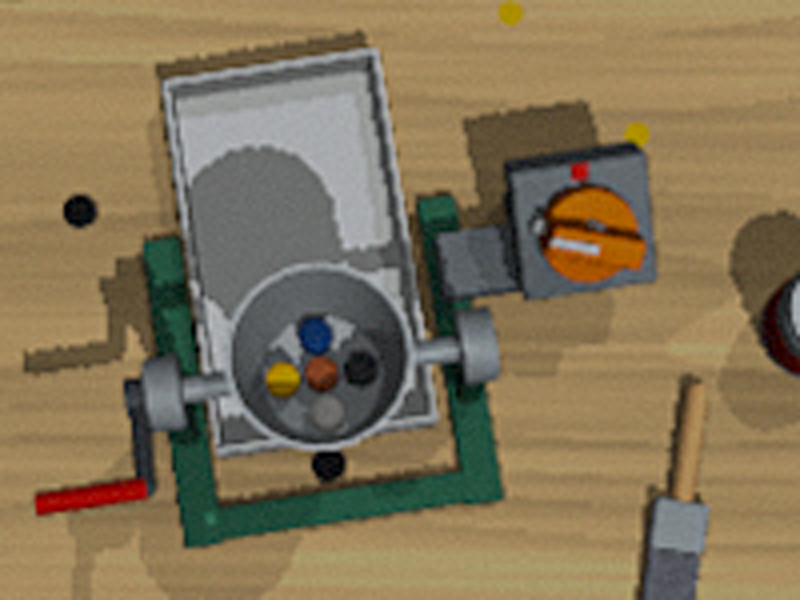

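View pics/sidec.png

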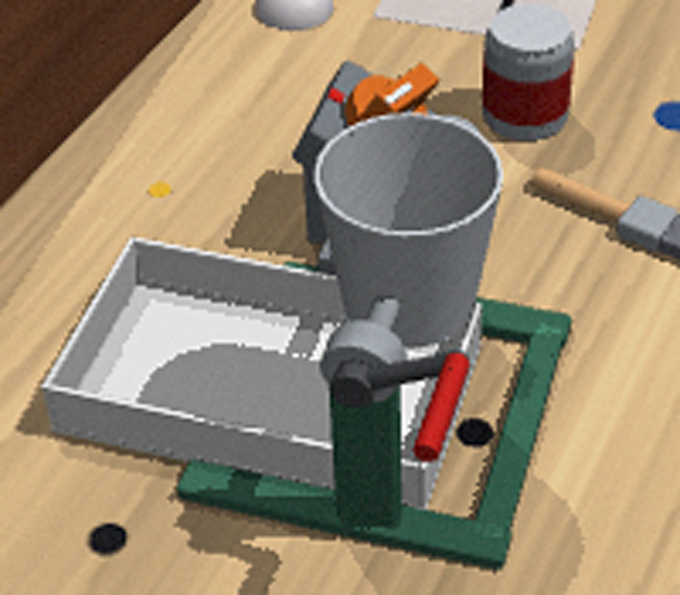

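The top crop shows the pot mouth centred at crop (321,355), the stones inside, the bar from (37,503) to (148,488), bearings at (165,393) and (478,345), the red mark (580,171) and the collar bar lying nearly across. The side crop agrees: the bar runs from (457,358) to (428,450).

Run:
```python
from h import *
np.set_printoptions(precision=4,suppress=True)
d=pickle.load(open('c0.pkl','rb'));T,S=d['top'],d['side']
tc=lambda x,y:(205+x/4,130+y/4); sc=lambda x,y:(150+x/3.4,140+y/3.4)
a=tri(T,(241.,251.6),S,(284.6,244.2));b=tri(T,(214,255.6),S,(274.2,273.8));print(a,b)
m=plane(T,tc(321,355),.24);print('mouth',m, tri(T,tc(321,355),S,sc(408,174)))
b1=plane(T,tc(165,393),.18);b2=plane(T,tc(478,345),.18);print(b1,b2)
for v in (b[0]-a[0],b1-b2):print(np.degrees(np.arctan2(-v[0],v[1])))
rm=tri(T,(349.4,172.4),S,sc(337,96));print('mark',rm)
tr=[plane(T,tc(*p),.05) for p in((163,85),(377,50),(437,420),(220,452))];print(tr)
e=tr[0]-tr[3];e2=tr[1]-tr[2];print([np.degrees(np.arctan2(v[1],v[0])) for v in(e,e2)],np.linalg.norm(e),np.linalg.norm(e2))
y=np.radians(9.);
```

```text
(array([0.4457, 0.1354, 0.2117]), [1.2941151940180857, 1.2941151940180913]) (array([0.4359, 0.2083, 0.203 ]), [0.7841755953809225, 0.7841755953807733])
mouth [0.5306 0.019  0.24  ] (array([0.5307, 0.0188, 0.2332]), [0.815186182798352, 0.8151861827983651])
[0.5124 0.126  0.18  ] [ 0.5455 -0.0865  0.18  ]
7.64615804240383
8.836945459624085
mark (array([ 0.6783, -0.1633,  0.1231]), [2.22595762474685, 2.2259576247470156])
[array([0.7638, 0.1442, 0.05  ]), array([ 0.791 , -0.0194,  0.05  ]), array([ 0.5071, -0.0637,  0.05  ]), array([0.483 , 0.0975, 0.05  ])]
[np.float64(9.435946415939396), np.float64(8.869111715514677)] 0.28472509189504336 0.2874135562667801
```

arm_command(travel=[[0.452,-0.938,0.111],[0.452,-0.938,0.111],[0.452,-0.938,0.111],[0.452,-0.938,0.111],[0.452,-0.938,0.111],[0.452,-0.938,0.111],[0.452,-0.938,0.111],[0.452,-0.938,0.111],[0.452,-0.938,0.111],[0.452,-0.938,0.111],[0.452,-0.938,0.111],[0.452,-0.938,0.111],[0.452,-0.938,0.111],[0.452,-0.938,0.111]], delta_rot=[[0,0,-0.693],[0,0,-0.693],[0,0,-0.693],[0,0,-0.693],[0,0,-0.693],[0,0,-0.693],[0,0,-0.693],[0,0,-0.693],[0,0,-0.693],[0,0,-0.693],[0,0,-0.693],[0,0,-0.693],[0,0,-0.693],[0,0,-0.693]], grip=0.7)

```text
time_s: 1.85
tcp_pos: [0.4406, 0.1713, 0.301]
eef_rot: [180.0, -0.0, -80.9]
contact_force: [0.1, -0.9, -0.8]
gripper_width: 0.0615
gripper_force: 0.0
```

```bash
cat >> h.py <<'E'
from scipy.spatial.transform import Rotation as Ro
def wcam():
    from plant import r,viewer
    s=r.get_state();c=viewer.capture('wrist')
    M=np.eye(4);M[:3,:3]=Ro.from_euler('xyz',s['eef_rot'],degrees=True).as_matrix();M[:3,3]=s['tcp_pos']
    W=np.linalg.inv(M@c['mount']);c['R']=W[:3,:3];c['t']=W[:3,3];return s,c
def red(im):
    h=cv2.cvtColor(im,cv2.COLOR_RGB2HSV);return (((h[...,0]<5)|(h[...,0]>174))&(h[...,1]>150)&(h[...,2]>60)).astype(np.uint8)
E
python3 - <<'E'
from h import *
s,c=wcam();cv2.imwrite('pics/w1.png',c['img'][:,:,::-1])
k,l,st,ce=cv2.connectedComponentsWithStats(red(c['img']))
for i in range(1,k):
    if st[i,4]>40:
        ys,xs=np.where(l==i);b=cv2.boxPoints(cv2.minAreaRect(np.c_[xs,ys].astype(np.float32)))
        print(st[i],ce[i]);print([plane(c,p,.207).round(4).tolist() for p in b],plane(c,ce[i],.207))
d=pickle.load(open('c0.pkl','rb'))['top'];print(plane(d,(178,252),.15))
E
```

```text
[ 265  171   22   99 1977] [275.4491654  219.71522509]
[[0.4539, 0.1387, 0.207], [0.439, 0.1363, 0.207], [0.4263, 0.2122, 0.207], [0.4424, 0.2148, 0.207]] [0.44072888 0.17364654 0.207     ]
[0.44921581 0.31796685 0.15      ]
```

View pics/w1.png

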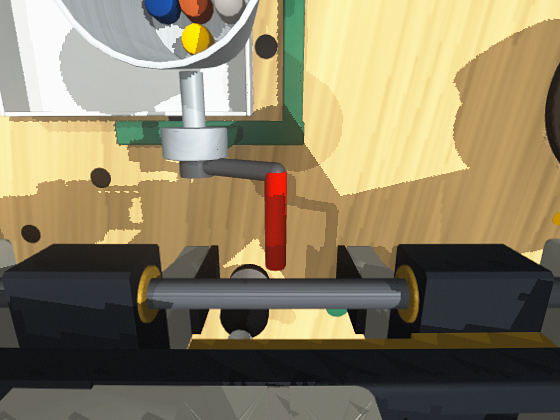

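The wrist picture shows the red bar centred between the open fingers (275,220), with the ink bottle well below and behind at (245,305).

arm_command(travel=[[0,0,-0.1],[0,0,-0.188],[0,0,-0.188],[0,0,-0.188]], delta_rot=[[0,0,0],[0,0,0],[0,0,0],[0,0,0]])

```text
time_s: 2.4
tcp_pos: [0.4417, 0.1715, 0.2088]
eef_rot: [-179.9, 0.0, -80.9]
contact_force: [0.1, 0.7, 0.5]
gripper_width: 0.0614
gripper_force: 0.0
```

arm_command(travel=[[0,0,0],[0,0,0],[0,0,0],[0,0,0],[0,0,0]], delta_rot=[[0,0,0],[0,0,0],[0,0,0],[0,0,0],[0,0,0]], grip=0, newtons=20)

```text
time_s: 3.02
tcp_pos: [0.4415, 0.1711, 0.2073]
eef_rot: [-179.9, 0.0, -80.9]
contact_force: [21.1, -3.0, -12.2]
gripper_width: 0.017
gripper_force: 9.7
```

Run:
```python
import numpy as np
def tab(p0,ps):
    f=lambda p:np.array([.075*np.sin(p-1.05)*np.cos(np.radians(9.1)),.075*np.sin(p-1.05)*np.sin(np.radians(9.1)),.075*np.cos(p-1.05)])
    print([[round(float(v),3) for v in (f(p)-f(p0))/.5] for p in ps])
tab(0,np.linspace(0,1.2,15)[1:]);tab(1.2,np.linspace(1.2,2.36,15)[1:]);tab(2.36,np.linspace(2.36,0,21)[1:])
```

```text
[[0.007, 0.001, 0.011], [0.014, 0.002, 0.021], [0.023, 0.004, 0.031], [0.032, 0.005, 0.039], [0.042, 0.007, 0.047], [0.053, 0.008, 0.054], [0.064, 0.01, 0.06], [0.076, 0.012, 0.066], [0.088, 0.014, 0.07], [0.1, 0.016, 0.073], [0.113, 0.018, 0.075], [0.125, 0.02, 0.075], [0.138, 0.022, 0.075], [0.151, 0.024, 0.074]]
[[0.012, 0.002, -0.002], [0.024, 0.004, -0.006], [0.035, 0.006, -0.01], [0.046, 0.007, -0.015], [0.057, 0.009, -0.022], [0.067, 0.011, -0.029], [0.077, 0.012, -0.037], [0.085, 0.014, -0.045], [0.093, 0.015, -0.055], [0.101, 0.016, -0.065], [0.107, 0.017, -0.075], [0.113, 0.018, -0.086], [0.117, 0.019, -0.098], [0.121, 0.019, -0.11]]
[[-0.005, -0.001, 0.017], [-0.013, -0.002, 0.033], [-0.022, -0.004, 0.048], [-0.033, -0.005, 0.062], [-0.045, -0.007, 0.074], [-0.059, -0.009, 0.085], [-0.074, -0.012, 0.094], [-0.09, -0.014, 0.101], [-0.107, -0.017, 0.107], [-0.124, -0.02, 0.11], [-0.141, -0.023, 0.111], [-0.159, -0.025, 0.11], [-0.176, -0.028, 0.108], [-0.193, -0.031, 0.103], [-0.209, -0.033, 0.096], [-0.224, -0.036, 0.087], [-0.238, -0.038, 0.076], [-0.251, -0.04, 0.064], [-0.262, -0.042, 0.051], [-0.272, -0.043, 0.036]]
```

arm_command(travel=[[0.007,0.001,0.011],[0.014,0.002,0.021],[0.023,0.004,0.031],[0.032,0.005,0.039],[0.042,0.007,0.047],[0.053,0.008,0.054],[0.064,0.01,0.06],[0.076,0.012,0.066],[0.088,0.014,0.07],[0.1,0.016,0.073],[0.113,0.018,0.075],[0.125,0.02,0.075],[0.138,0.022,0.075],[0.151,0.024,0.074]], delta_rot=[[0,0,0],[0,0,0],[0,0,0],[0,0,0],[0,0,0],[0,0,0],[0,0,0],[0,0,0],[0,0,0],[0,0,0],[0,0,0],[0,0,0],[0,0,0],[0,0,0]])

```text
time_s: 4.78
tcp_pos: [0.5155, 0.182, 0.2454]
eef_rot: [179.9, -0.1, -80.9]
contact_force: [-8.2, -2.5, 6.9]
gripper_width: 0.0152
gripper_force: 20.0
```

arm_command(travel=[[0.012,0.002,-0.002],[0.024,0.004,-0.006],[0.035,0.006,-0.01],[0.046,0.007,-0.015],[0.057,0.009,-0.022],[0.067,0.011,-0.029],[0.077,0.012,-0.037],[0.085,0.014,-0.045],[0.093,0.015,-0.055],[0.101,0.016,-0.065],[0.107,0.017,-0.075],[0.113,0.018,-0.086],[0.117,0.019,-0.098],[0.121,0.019,-0.11],[0.121,0.019,-0.112],[0.121,0.019,-0.112],[0.121,0.019,-0.112],[0.121,0.019,-0.112]], delta_rot=[[0,0,0],[0,0,0],[0,0,0],[0,0,0],[0,0,0],[0,0,0],[0,0,0],[0,0,0],[0,0,0],[0,0,0],[0,0,0],[0,0,0],[0,0,0],[0,0,0],[0,0,0],[0,0,0],[0,0,0],[0,0,0]])

```text
time_s: 7.02
tcp_pos: [0.5771, 0.1915, 0.1891]
eef_rot: [-180.0, -0.1, -80.9]
contact_force: [-1.6, -6.5, 5.8]
gripper_width: 0.0152
gripper_force: 20.0
```

Run:
```python
from plant import r,viewer
import cv2,numpy as np
a=viewer.capture('top')['img'][125:275,190:400];b=viewer.capture('side')['img'][145:295,140:350]
cv2.imwrite('pics/p2.png',cv2.resize(np.vstack([a,b]),None,fx=2,fy=2,interpolation=cv2.INTER_CUBIC)[:,:,::-1])
```

```text
(no output)
```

View pics/p2.png

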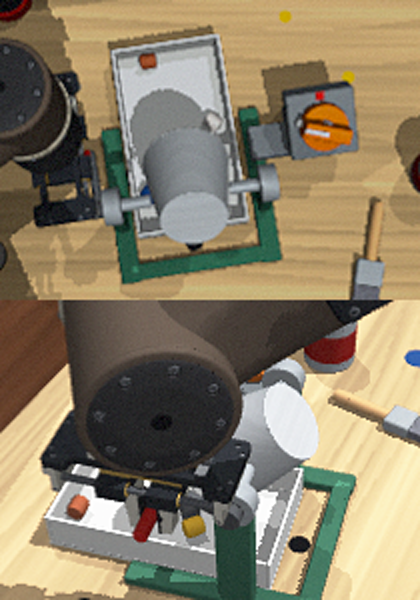

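The pot is fully over. The terracotta, white, blue and yellow stones are visible in the tray, and the pot hides the dark one. I'm swinging it back and will then check the count.

arm_command(travel=[[-0.005,-0.001,0.017],[-0.013,-0.002,0.033],[-0.022,-0.004,0.048],[-0.033,-0.005,0.062],[-0.045,-0.007,0.074],[-0.059,-0.009,0.085],[-0.074,-0.012,0.094],[-0.09,-0.014,0.101],[-0.107,-0.017,0.107],[-0.124,-0.02,0.11],[-0.141,-0.023,0.111],[-0.159,-0.025,0.11],[-0.176,-0.028,0.108],[-0.193,-0.031,0.103],[-0.209,-0.033,0.096],[-0.224,-0.036,0.087],[-0.238,-0.038,0.076],[-0.251,-0.04,0.064],[-0.262,-0.042,0.051],[-0.272,-0.043,0.036]], delta_rot=[[0,0,0],[0,0,0],[0,0,0],[0,0,0],[0,0,0],[0,0,0],[0,0,0],[0,0,0],[0,0,0],[0,0,0],[0,0,0],[0,0,0],[0,0,0],[0,0,0],[0,0,0],[0,0,0],[0,0,0],[0,0,0],[0,0,0],[0,0,0]])

```text
time_s: 9.62
tcp_pos: [0.4441, 0.1729, 0.2088]
eef_rot: [-179.5, 0.2, -80.8]
contact_force: [6.0, -0.9, 5.3]
gripper_width: 0.0154
gripper_force: 20.0
```

arm_command(travel=[[0.0,0,-0.003],[-0.001,0,-0.005],[-0.001,0,-0.005],[-0.001,0,-0.005]], delta_rot=[[0,0,0],[0,0,0],[0,0,0],[0,0,0]])

```text
time_s: 10.12
tcp_pos: [0.4422, 0.1726, 0.2053]
eef_rot: [-179.7, 0.1, -80.9]
contact_force: [2.7, 1.3, 5.2]
gripper_width: 0.0153
gripper_force: 20.0
```

Run:
```python
from plant import r,viewer
import cv2,numpy as np
a=viewer.capture('top')['img'][125:275,190:400];b=viewer.capture('side')['img'][145:295,140:350]
cv2.imwrite('pics/p3.png',cv2.resize(np.vstack([a,b]),None,fx=2,fy=2,interpolation=cv2.INTER_CUBIC)[:,:,::-1])
```

```text
(no output)
```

View pics/p3.png

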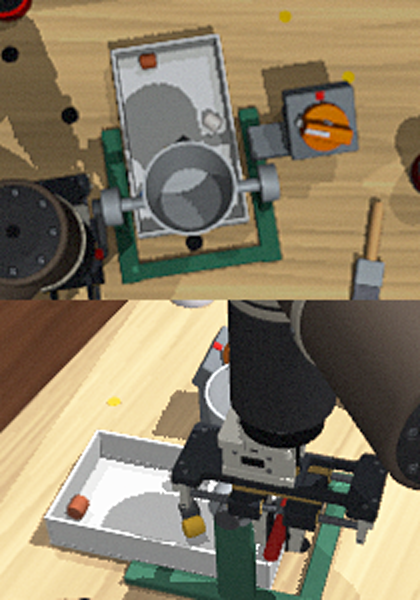

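The pot is back upright and empty. The stones lie in the tray, with the dark one at (182,140) by the pot rim. Next I release the bar and rise.

arm_command(travel=[[0,0,0],[0,0,0],[0,0,0],[0,0,0.06],[0,0,0.15],[0,0,0.26],[0,0,0.36],[0,0,0.36]], delta_rot=[[0,0,0],[0,0,0],[0,0,0],[0,0,0],[0,0,0],[0,0,0],[0,0,0],[0,0,0]], grip=0.6)

```text
time_s: 11.22
tcp_pos: [0.4415, 0.1715, 0.3876]
eef_rot: [-179.7, 0.2, -80.9]
contact_force: [0.7, -0.0, -1.3]
gripper_width: 0.0523
gripper_force: 0.0
```

```bash
cat > plan.py <<'E'
from h import *
np.set_printoptions(precision=4,suppress=True)
yw=np.radians(9.1);Rs=Ro.from_euler('z',yw).as_matrix();O=np.array([.530,.020,0])
n=np.array([-.479,0,.878]);u=np.array([.878,0,.479]);L=np.array([0,1.,0])
def pose(c,th,out,clos=1):
    # tool pose (stand frame) gripping the bar at collar angle c; axis tilted th uphill along the bar
    q=1.30-c;b=u*np.cos(q)+L*np.sin(q)
    z=-(n*np.cos(th)+b*np.sin(th));x0=b*np.cos(th)-n*np.sin(th)
    p=np.array([.080,-.205,.105])+n*out
    y=np.cross(z,x0);R=np.c_[x0,y,z]
    if clos<0:R=R@np.diag([-1,-1,1])
    return p,R
E
python3 - <<'E'
from plan import *
# body box samples: |x|<39,|y|<97, z from -47 to -160; bearings/upright: y in [-122,-95], x +-26
g=np.array([[a,b,c] for a in np.linspace(-.039,.039,9) for b in np.linspace(-.0965,.0965,15) for c in np.linspace(-.16,-.047,12)])
for out in(.040,.044):
  for th in np.radians([0,10,15,20,25,29]):
    o=[]
    for c in(0.05,.4,.8,1.0,1.15,1.3):
        p,R=pose(c,th,out);w=g@R.T+p
        m=(w[:,1]>-.126)
        d=np.min(np.hypot(w[m,0],w[m,2]-.17)) if m.any() else 9
        # housing: below face plane; paint
        o.append(round((float(d)-.026)*1e3))
    print(out,round(np.degrees(th)),o)
p,R=pose(.1,0,.044)
for cl in(1,-1):
    for th in (0,.35):
        for c in(.1,1.3):
            p,R=pose(c,th,.044,cl);print(cl,th,c,O+Rs@p,Ro.from_matrix(Rs@R).as_euler('xyz',degrees=True))
E
```

```text
0.04 0 [8974, -24, -24, -24, -21, -24]
0.04 10 [13, -22, -24, -21, -20, -17]
0.04 15 [-5, -24, -23, -21, -25, -12]
0.04 20 [-18, -25, -23, -25, -21, -7]
0.04 25 [-21, -23, -21, -22, -16, -2]
0.04 29 [-23, -25, -21, -21, -12, 2]
0.044 0 [8974, -21, -21, -21, -20, -22]
0.044 10 [15, -24, -21, -24, -22, -17]
0.044 15 [-1, -22, -20, -22, -22, -12]
0.044 20 [-15, -25, -22, -23, -18, -6]
0.044 25 [-20, -23, -21, -20, -14, -1]
0.044 29 [-22, -23, -24, -17, -10, 3]
1 0 0.1 [ 0.6206 -0.1731  0.1436] [153.048   -9.9952  80.2527]
1 0 1.3 [ 0.6206 -0.1731  0.1436] [-180.     -28.615    9.1  ]
1 0.35 0.1 [ 0.6206 -0.1731  0.1436] [153.213    7.9305  71.2247]
1 0.35 1.3 [ 0.6206 -0.1731  0.1436] [180.      -8.5615   9.1   ]
-1 0 0.1 [ 0.6206 -0.1731  0.1436] [-153.048     9.9952  -99.7473]
-1 0 1.3 [ 0.6206 -0.1731  0.1436] [-180.      28.615 -170.9  ]
-1 0.35 0.1 [ 0.6206 -0.1731  0.1436] [-153.213    -7.9305 -108.7753]
-1 0.35 1.3 [ 0.6206 -0.1731  0.1436] [-180.        8.5615 -170.9   ]
```

arm_command(travel=[[0.249,-0.707,0],[0.249,-0.707,0],[0.249,-0.707,0],[0.249,-0.707,0],[0.249,-0.707,0],[0.249,-0.707,0],[0.249,-0.707,0],[0.249,-0.707,0],[0.249,-0.707,-0.15],[0.249,-0.707,-0.285],[0.249,-0.707,-0.285],[0.249,-0.707,-0.285]], delta_rot=[[0,0,0],[0,0,0],[0,0,0],[0.0503,-0.3139,0],[0.0503,-0.3139,0],[0.0503,-0.3139,0],[0.0503,-0.3139,0],[0.0503,-0.3139,0],[0.0503,-0.3139,0],[0.0503,-0.3139,0],[0.0503,-0.3139,0],[0.0503,-0.3139,0]], grip=0)

```text
time_s: 12.72
tcp_pos: [0.5645, -0.1805, 0.239]
eef_rot: [-151.6, 0.1, -80.7]
contact_force: [-0.0, 0.5, 0.8]
gripper_width: 0.0003
gripper_force: 0.0
```

```bash
cat > look.py <<'E'
from plan import *
def look(name):
    s,c=wcam();im=c['img'];cv2.imwrite(f'pics/{name}.png',im[:,:,::-1])
    N=Rs@n;U=Rs@u;Lw=Rs@L;F=O+Rs@np.array([.08,-.205,.105])
    def face(uv,h):
        o,d=ray(c,uv);k=((F+N*h-o)@N)/(d@N);X=o+d*k-F;return np.array([X@U,X@Lw])*1e3
    h=cv2.cvtColor(im,cv2.COLOR_RGB2HSV)
    for nm,m,z in(('red',red(im),0),('orange',((h[...,0]>5)&(h[...,0]<17)&(h[...,1]>190)&(h[...,2]>100)).astype(np.uint8),.05),('white',((h[...,1]<40)&(h[...,2]>190)).astype(np.uint8),.05)):
        k,l,st,ce=cv2.connectedComponentsWithStats(m)
        for i in range(1,k):
            if st[i,4]>60:
                ys,xs=np.where(l==i);q=face(ce[i],z)
                if abs(q[0])<75 and abs(q[1])<75:
                    b=cv2.boxPoints(cv2.minAreaRect(np.c_[xs,ys].astype(np.float32)))
                    print(nm,st[i,4],ce[i].round(),q.round(1),[face(p,z).round(0).tolist() for p in b])
    X=(s['tcp_pos']-F);print('tcp',s['time_s'],X@U*1e3,X@Lw*1e3,X@N*1e3,s['eef_rot'],s['contact_force'],s['gripper_width'])
E
python3 -c "from look import *;look('w4')"
```

```text
red 164 [224. 199.] [44.5  3.7] [[50.0, -2.0], [39.0, -2.0], [39.0, 9.0], [50.0, 9.0]]
orange 3832 [271. 207.] [ 0.  -2.8] [[40.0, -22.0], [-14.0, -47.0], [-40.0, 9.0], [16.0, 37.0]]
white 2575 [268. 161.] [  2.1 -37.8] [[39.0, -48.0], [-38.0, -50.0], [-40.0, -17.0], [39.0, -14.0]]
tcp 12.725 -4.003504608839262 1.5678567962150602 154.8499527371576 [-151.6259    0.0746  -80.7358] [-0.0291  0.4969  0.8293] 0.0002510954896809567
```

View pics/w4.png

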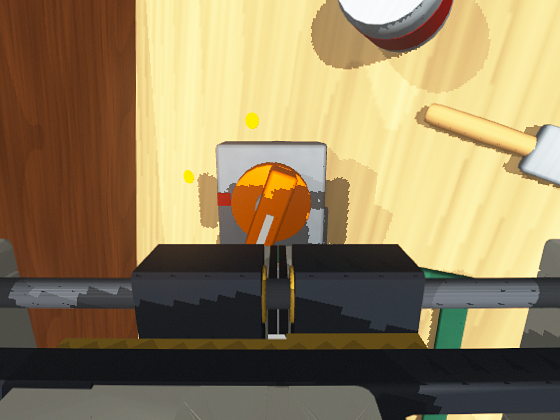

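The wrist view (left is uphill, up is −y) shows the collar at (271,203). Its grip bar runs from (283,175) down to the pointer at (262,230), and the red mark is at (224,199). Paint (395,20) and brush (480,130) are clear.

Run:
```python
from plan import *
from look import *
import look
s,c=wcam();im=c['img']
N=Rs@n;U=Rs@u;Lw=Rs@L;F=O+Rs@np.array([.08,-.205,.105])
def face(uv,h):
    o,d=ray(c,uv);k=((F+N*h-o)@N)/(d@N);X=o+d*k-F;return (np.array([X@U,X@Lw])*1e3).round(1)
print('housing',face((217,142),0),face((327,142),0),'mark',[face(p,0) for p in((217,193),(217,206))])
print('bar',[face(p,.05) for p in((268,168),(297,178),(245,235),(270,245))],'ptr',face((270,216),.05),face((259,242),.05))
m=im[130:250,205:340];cv2.imwrite('pics/w4c.png',cv2.resize(m,None,fx=5,fy=5,interpolation=cv2.INTER_CUBIC)[:,:,::-1])
d=pickle.load(open('c0.pkl','rb'))
for k in d.values():print(proj(k,[F+U*.043]))
```

```text
housing [ 50.8 -48.7] [-46.7 -48.9] mark [array([53. , -2.4]), array([53.6, 10.1])]
bar [array([  4.3, -33.4]), array([-17.6, -25.8]), array([23. , 20.2]), array([ 3.1, 28.8])] ptr [3.  4.4] [11.9 26.2]
[[248.2423 167.2454]]
[[349.9142 172.8099]]
```

View pics/w4c.png

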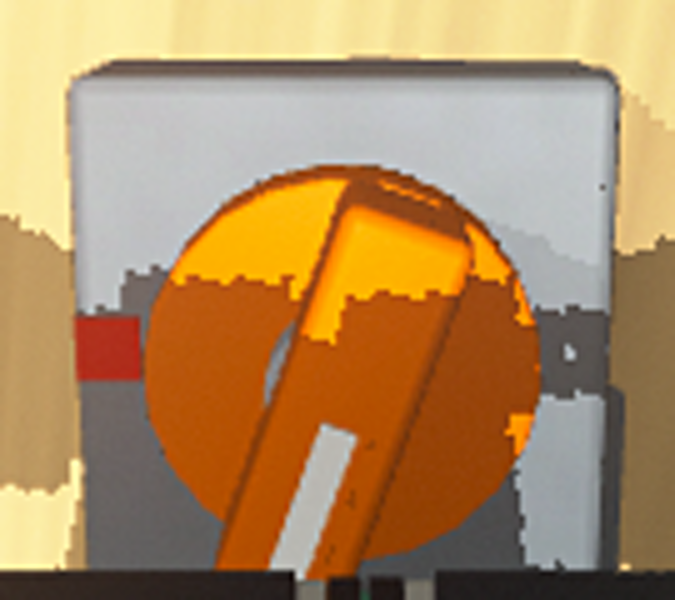

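```bash
cat > tab.py <<'E'
from plan import *
from plant import r
N=Rs@n;U=Rs@u;Lw=Rs@L;F=O+Rs@np.array([.08,-.205,.105])
A=np.c_[U,Lw,N]
def tcp():
    s=r.get_state();return (A.T@(s['tcp_pos']-F))*1e3,s
def C(q,rho=28,a=21,w=9.5,off=(1.5,2)):
    b=np.array([np.cos(q),np.sin(q)]);m=np.array([-np.sin(q),np.cos(q)])
    return -rho*b-11*m+np.array([a,-w])+off,m
def row(frm,to):return [round(float(v),3) for v in A@(np.array(to)-frm)/500]
E
python3 - <<'E'
from tab import *
t,s=tcp();print(t,s['eef_rot'],s['tcp_pos'])
c,m=C(1.2);st=c-12*m
print('over',st,row(t,[*st,100]),'down',row(t,[*st,43]))
b=np.array([*st,43])
print([C(q)[0].round(1).tolist() for q in(1.2,.6,0)])
print([row(b,[*C(q)[0],43]) for q in np.linspace(1.2,0,15)])
E
```

```text
[ -1.4917   0.5711 156.9745] [-151.3536   -0.0172  -80.773 ] [ 0.5658 -0.1813  0.2421]
over [ 33.7909 -41.9313] [0.129, -0.066, -0.066] down [0.182, -0.057, -0.166]
[[22.6, -37.6], [5.6, -32.4], [-5.5, -18.5]]
[[-0.021, 0.005, -0.011], [-0.025, 0.005, -0.013], [-0.03, 0.005, -0.016], [-0.034, 0.005, -0.018], [-0.039, 0.006, -0.02], [-0.043, 0.007, -0.023], [-0.048, 0.009, -0.025], [-0.052, 0.011, -0.027], [-0.056, 0.013, -0.029], [-0.06, 0.016, -0.031], [-0.064, 0.02, -0.033], [-0.067, 0.023, -0.034], [-0.07, 0.027, -0.035], [-0.073, 0.031, -0.037], [-0.076, 0.035, -0.038]]
```

arm_command(travel=[[0.129,-0.066,-0.066],[0.129,-0.066,-0.066],[0.129,-0.066,-0.066],[0.155,-0.062,-0.116],[0.182,-0.057,-0.166],[0.182,-0.057,-0.166],[0.182,-0.057,-0.166],[0.182,-0.057,-0.166]], delta_rot=[[0,0,0],[0,0,0],[0,0,0],[0,0,0],[0,0,0],[0,0,0],[0,0,0],[0,0,0]])

```text
time_s: 13.82
tcp_pos: [0.656, -0.2111, 0.1601]
eef_rot: [-151.3, -0.0, -80.9]
contact_force: [-0.3, 0.1, 0.1]
gripper_width: 0.0005
gripper_force: 0.0
```

Run:
```python
from tab import *
t,s=tcp();print(t,s['eef_rot'],s['tcp_pos'],s['contact_force'])
print([row(t,[*C(q)[0],43]) for q in np.linspace(1.2,0,15)])
```

```text
[ 33.2702 -43.1279  44.6249] [-151.253    -0.0355  -80.9047] [ 0.656  -0.2111  0.1601] [-0.3057  0.1415  0.1445]
[[-0.019, 0.008, -0.013], [-0.023, 0.008, -0.016], [-0.028, 0.008, -0.018], [-0.032, 0.008, -0.02], [-0.037, 0.009, -0.023], [-0.041, 0.01, -0.025], [-0.046, 0.012, -0.027], [-0.05, 0.014, -0.029], [-0.054, 0.016, -0.031], [-0.058, 0.019, -0.033], [-0.061, 0.022, -0.035], [-0.065, 0.026, -0.036], [-0.068, 0.03, -0.038], [-0.071, 0.034, -0.039], [-0.073, 0.038, -0.04]]
```

arm_command(travel=[[-0.01,0.004,-0.007],[-0.019,0.008,-0.013],[-0.023,0.008,-0.016],[-0.028,0.008,-0.018],[-0.032,0.008,-0.02],[-0.037,0.009,-0.023],[-0.041,0.01,-0.025],[-0.046,0.012,-0.027],[-0.05,0.014,-0.029],[-0.054,0.016,-0.031],[-0.058,0.019,-0.033],[-0.061,0.022,-0.035],[-0.061,0.022,-0.035]], delta_rot=[[0,0,0],[0,0,0],[0,0,0],[0,0,0],[0,0,0],[0,0,0],[0,0,0],[0,0,0],[0,0,0],[0,0,0],[0,0,0],[0,0,0],[0,0,0]])

```text
time_s: 15.45
tcp_pos: [0.6254, -0.2018, 0.141]
eef_rot: [-151.4, -0.1, -81.0]
contact_force: [0.5, -8.6, 2.4]
gripper_width: 0.0002
gripper_force: 3.7
```

Run:
```python
from tab import *
from plant import viewer
t,s=tcp();print(t,s['contact_force'])
print([row(t,[*C(q)[0],43]) for q in (.34,.26,.17,.09,0)])
a=viewer.capture('top')['img'][160:220,320:400];b=wcam()[1]['img'][90:290,160:420]
cv2.imwrite('pics/p5.png',np.vstack([cv2.resize(a,(520,390),interpolation=cv2.INTER_CUBIC),cv2.resize(b,(520,200))])[:,:,::-1])
```

```text
[ -1.1513 -29.1152  41.5974] [ 0.4801 -8.5818  2.382 ]
[[-0.0, 0.004, 0.003], [-0.004, 0.007, 0.002], [-0.007, 0.011, 0.0], [-0.01, 0.015, -0.001], [-0.012, 0.02, -0.002]]
```

View pics/p5.png

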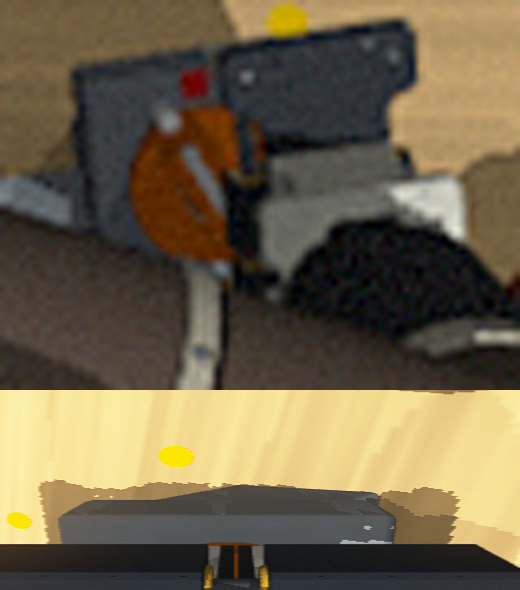

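The crop shows the pointer at (185,150)–(215,205), about 0.3 rad short of the red mark (195,83). I'm pushing on gently and will measure numerically from here.

arm_command(travel=[[-0.004,0.007,0.002],[-0.006,0.01,0.002],[-0.008,0.013,0.002],[-0.01,0.016,0.001],[-0.012,0.019,0.001],[-0.012,0.021,0.001],[-0.012,0.021,0.001]], delta_rot=[[0,0,0],[0,0,0],[0,0,0],[0,0,0],[0,0,0],[0,0,0],[0,0,0]])

```text
time_s: 16.42
tcp_pos: [0.6185, -0.1934, 0.1393]
eef_rot: [-151.5, -0.2, -81.1]
contact_force: [7.7, -23.8, -14.2]
gripper_width: 0.0004
gripper_force: 12.3
```

```bash
cat > ptr.py <<'E'
from tab import *
from plant import viewer
def run(tag):
    t,s=tcp();print(t.round(1),s['contact_force'],s['time_s'])
    c=viewer.capture('top');im=c['img'];cv2.imwrite(f'pics/{tag}.png',im[:,:,::-1])
    def face(uv,h):
        o,d=ray(c,uv);k=((F+N*h-o)@N)/(d@N);X=o+d*k-F;return np.array([X@U,X@Lw])*1e3
    big=cv2.resize(im[165:215,325:380],None,fx=4,fy=4,interpolation=cv2.INTER_CUBIC);h=cv2.cvtColor(big,cv2.COLOR_RGB2HSV)
    org=((h[...,0]>3)&(h[...,0]<18)&(h[...,1]>150)).astype(np.uint8)
    for nm,m in(('white',((h[...,1]<90)&(h[...,2]>95))),('orange',org),('red',red(big))):
        k,l,st,ce=cv2.connectedComponentsWithStats(m.astype(np.uint8))
        for i in range(1,k):
            if st[i,4]>40:
                ys,xs=np.where(l==i);P=np.array([face((325+(x-1.5)/4,165+(y-1.5)/4),.05 if nm!='red' else 0) for x,y in zip(xs,ys)])
                mu=P.mean(0)
                if np.abs(mu).max()<55:
                    w,v=np.linalg.eigh(np.cov(P.T));a=v[:,1]*np.sign(v[0,1]);print(nm,st[i,4],mu.round(1),'len,wid',(np.sqrt(w[::-1]*12)).round(1),'q',round(float(np.arctan2(a[1],a[0])),3))
E
python3 -c "from ptr import *;run('t6')"
```

```text
[ -6.7 -19.7  42.7] [  7.7109 -23.8285 -14.24  ] 16.425
white 2080 [-15.2 -31.2] len,wid [68.8 21.9] q -1.379
white 162 [-23.4  45.9] len,wid [20.6  5. ] q 1.306
white 449 [-51.1  33. ] len,wid [22.8 10.8] q -0.038
orange 3602 [14.5 21.8] len,wid [63.6 32.3] q -0.002
orange 124 [23.4 -5.9] len,wid [17.2  3.8] q 0.045
```

arm_command(travel=[[0.004,-0.024,0],[0.004,-0.024,0],[-0.05,-0.03,0.1],[-0.11,-0.042,0.211],[-0.2,-0.045,0.3],[-0.3,-0.045,0.3],[-0.35,-0.045,0.3],[-0.35,-0.045,0.3]], delta_rot=[[0,0,0],[0,0,0],[0,0,0],[0,0,0],[0,0,0],[0,0,0],[0,0,0],[0,0,0]])

```text
time_s: 17.48
tcp_pos: [0.4426, -0.2118, 0.2917]
eef_rot: [-151.3, -0.0, -80.9]
contact_force: [1.1, 0.1, 0.8]
gripper_width: 0.0005
gripper_force: 0.0
```

```bash
python3 -c "
from ptr import *;run('t7')
s,c=wcam();cv2.imwrite('pics/w7.png',c['img'][:,:,::-1])
print(proj(c,[F,F+U*.043,F+N*.05+U*.03,F+N*.05-U*.03]).round())"
```

```text
[-88.8 -10.1 261.1] [1.0978 0.1344 0.7794] 17.475
white 4467 [ 25.4 -23.6] len,wid [108.1  38.5] q 0.14
white 1754 [53.8 37.8] len,wid [38.9 23.6] q -1.259
white 463 [18.1  1.3] len,wid [35.   6.8] q 0.011
orange 6938 [10.3  7.6] len,wid [68.7 59.8] q 0.321
red 196 [46.2  1.2] len,wid [10.9  9.7] q -1.284
[[207. 185.]
 [172. 185.]
 [170. 194.]
 [224. 194.]]
```

Run:
```python
from tab import *
s,c=wcam();im=c['img']
def face(uv,h):
    o,d=ray(c,uv);k=((F+N*h-o)@N)/(d@N);X=o+d*k-F;return np.array([X@U,X@Lw])*1e3
h=cv2.cvtColor(im,cv2.COLOR_RGB2HSV)
org=((h[...,0]>3)&(h[...,0]<18)&(h[...,1]>170)).astype(np.uint8)
wh=((h[...,1]<70)&(h[...,2]>90)).astype(np.uint8)
for nm,m,z in(('w',wh,.05),('o',org,.03),('r',red(im),0)):
    k,l,st,ce=cv2.connectedComponentsWithStats(m)
    for i in range(1,k):
        if st[i,4]>25:
            ys,xs=np.where(l==i);P=np.array([face((x,y),z) for x,y in zip(xs,ys)]);mu=P.mean(0)
            if np.abs(mu).max()<60:
                w,v=np.linalg.eigh(np.cov(P.T));a=v[:,1]*np.sign(v[0,1]);print(nm,st[i],mu.round(1),np.sqrt(12*w[::-1]).round(1),round(float(np.arctan2(a[1],a[0])),3))
```

```text
w [ 164  145   82   39 1948] [-11.6 -38.1] [96.6 33.9] 0.015
w [195 182  13   3  27] [ -4.9 -12.6] [11.8  2.8] 0.05
w [165 196  32   6 161] [18.9  3.9] [35.5  5.6] 0.005
w [169 207  51  19 439] [16.  26.9] [45.4 17.1] -0.23
w [224 231  27  13 260] [-41.9  50.9] [29.7 12.9] 0.0
w [154 234  62  14 336] [23.1 53.6] [56.7 10.4] 0.005
o [ 167  161   67   59 1901] [-3.2  6.4] [65.5 51.3] 0.224
```

Run:
```python
from plan import *
from plant import viewer
for nm in('side','top'):
    c=viewer.capture(nm);h=cv2.cvtColor(c['img'],cv2.COLOR_RGB2HSV);H,S,V=[h[...,i].astype(int) for i in range(3)]
    for k,m in {'blue':(H>100)&(H<125)&(S>120),'yel':(H>20)&(H<30)&(S>160),'terra':(H>3)&(H<14)&(S>140),'dark':(V<45)}.items():
        n_,l,st,ce=cv2.connectedComponentsWithStats(m.astype(np.uint8))
        for i in range(1,n_):
            if st[i,4]>15:
                q=(Rs.T@(plane(c,ce[i],.015)-O))*1e3
                if -150<q[0]<330 and abs(q[1])<170:print(nm,k,st[i,4],ce[i].round(),q.round())
c=pickle.load(open('c0.pkl','rb'))['top'];
```

```text
side yel 86 [236. 258.] [82. 26. 15.]
side terra 83 [179. 248.] [237.  34.  15.]
side dark 39 [235. 250.] [94.  1. 15.]
side dark 114 [258. 254.] [33. -1. 15.]
side dark 67 [267. 275.] [-8. 60. 15.]
side dark 63 [289. 267.] [-56.  20.  15.]
top terra 49 [263. 155.] [240.  35.  15.]
top dark 59 [332. 192.] [  89. -158.   15.]
top dark 45 [224. 182.] [173. 167.  15.]
top dark 27 [249. 197.] [115.  97.  15.]
top dark 59 [315. 202.] [  68. -101.   15.]
top dark 41 [252. 214.] [62. 97. 15.]
top dark 46 [320. 224.] [  -4. -103.   15.]
top dark 186 [253. 246.] [-37. 109.  15.]
top dark 42 [241. 243.] [-23. 143.  15.]
top dark 48 [287. 246.] [-52.   7.  15.]
```

Run:
```python
from plan import *
im=cv2.imread('pics/p2.png')[:300,:,::-1];h=cv2.cvtColor(np.ascontiguousarray(im),cv2.COLOR_RGB2HSV)
m=((h[...,0]>100)&(h[...,0]<125)&(h[...,1]>110)).astype(np.uint8)
d=pickle.load(open('c0.pkl','rb'))['top']
k,l,st,ce=cv2.connectedComponentsWithStats(m)
for i in range(1,k):
    if st[i,4]>8:
        print(st[i],ce[i],[(Rs.T@(plane(d,(190+ce[i][0]/2,125+ce[i][1]/2),z)-O)*1e3).round() for z in(.02,.05)])
for f in('t7','t6'):
    h=cv2.cvtColor(cv2.imread(f'pics/{f}.png')[:,:,::-1].copy(),cv2.COLOR_RGB2HSV)
    ys,xs=np.where((h[190:270,240:330,0]>95)&(h[190:270,240:330,0]<130)&(h[190:270,240:330,1]>90));print(f,len(xs),(xs.mean()+240,ys.mean()+190) if len(xs) else '')
```

```text
[ 8  2  6  5 10] [11.1  3.7] [array([364., 233.,  20.]), array([353., 228.,  50.])]
[63 81  8 13 20] [66.65 86.6 ] [array([216., 164.,  20.]), array([209., 161.,  50.])]
[ 80 117   3   8  12] [ 81.5833 119.6667] [array([161., 148.,  20.]), array([154., 145.,  50.])]
[ 83 130   2   7  11] [ 83.6364 133.3636] [array([139., 148.,  20.]), array([133., 145.,  50.])]
[ 33 173   2   6   9] [ 33.3333 175.6667] [array([ 86., 234.,  20.]), array([ 81., 229.,  50.])]
[ 81 176  10   1  10] [ 85.5 176. ] [array([ 73., 155.,  20.]), array([ 68., 152.,  50.])]
[ 66 179   5   3  10] [ 68.  180.1] [array([ 71., 182.,  20.]), array([ 66., 178.,  50.])]
[ 77 183   3  12  17] [ 78.0588 188.5882] [array([ 55., 169.,  20.]), array([ 51., 165.,  50.])]
[141 185  10  11  68] [145.3971 190.8971] [array([35., 67., 20.]), array([31., 66., 50.])]
[ 41 188   4   4  11] [ 42.6364 190.    ] [array([ 62., 223.,  20.]), array([ 57., 218.,  50.])]
[ 43 200   3   5   9] [ 43.6667 201.3333] [array([ 44., 224.,  20.]), array([ 40., 219.,  50.])]
[ 35 212   3   5  10] [ 35.7 213.8] [array([ 27., 238.,  20.]), array([ 23., 233.,  50.])]
[ 66 219   5   2   9] [ 67.7778 219.5556] [array([ 11., 191.,  20.]), array([  7., 187.,  50.])]
[ 37 221  13   4  19] [ 42.6842 223.4737] [array([ 11., 230.,  20.]), array([  7., 225.,  50.])]
[ 53 221  11   2  14] [ 57.8571 221.7857] [array([ 10., 206.,  20.]), array([  6., 202.,  50.])]
[189 245  11   5  21] [193.3333 246.619 ] [array([-60.,   8.,  20.]), array([-62.,   8.,  50.])]
t7 19 (np.float64(285.36842105263156), np.float64(242.6315789473684))
t6 58 (np.float64(274.98275862068965), np.float64(233.75862068965517))
```

The blue stone lies against the inner tray wall at (35, 67) mm from the stand's origin, and everything else checks out. I'm handing in.

```bash
python3 -c "
from plant import close_job;print(close_job())"
```

```text
the job is handed in; nothing more can be done
None
```

I handed the job in at about 18 s of the 59 s: the pot was emptied into the tray and swung back upright, and the collar measured about 1.29 rad against the 1.30 mark with the arm clear; no verdict came back, the blue stone was hidden under the pot at the last check (last seen in the tray), and the bystanders were not re-measured.

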